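# Hang the offcut bin from an S-hook on the notched rail

## Robot

A 7-joint arm with a two-finger parallel gripper is mounted at the origin on a cart in front of the work surface, level with it; the furniture and walls round the work are solid. World frame = base frame: x ahead of the robot, y to its left, z up, the work surface at z = 0. Lengths are in m, angles in degrees, forces in N, time in s.
With the tool pointing down it reaches from about 0.425 to 0.875 m from the base axis. Payload 4.7 kg.
Tool frame: the origin (TCP) lies between the finger pads; the fingertips stand env.tip_reach ahead of it and the grasp point (between the pads) lies 2 mm behind it (env.tip_reach is the distance from the TCP to the fingertips, in m); z points along the fingers, y is the line along which they close (so a half turn about z gives the same grasp; the last joint's range is limited). The gripper opens to 87 mm and grips with 3 to 60 N. Pads are 19 mm wide; open, the fingers measure 117 mm over their backs; the gripper's body (75 mm by 190 mm) begins 51 mm behind the grasp point.
Start: joints at [71.912, 18.392, -4.016, 83.108, 1.295, 78.541, -3.26], TCP at [0.21, -0.615, 0.203] pointing down, gripper open.
Joint ranges: [-163.93, 163.93], [-17.29, 119.83], [-79.2, 71.16], [3.27, 140.29], [-89.18, 269.18], [5.43, 117.66], [-154.24, 154.24]. Speed limits (degrees/s): [147.25, 147.25, 180, 180, 180, 180, 180].

## Interface

Orientations are given as [roll, pitch, yaw] about the fixed x, y, z axes, in that order (R = Rz(yaw) Ry(pitch) Rx(roll)).
In Python, from cell import env, read_camera gives the robot as it stands. The module is installed in compiled form; this text tells all that it offers.
- The arm moves only by the shell command python3 -m handwheel 'ROWS' [FORCE]. ROWS is rows parted by semicolons, their numbers by spaces, 1 to 8 of them, each of 5 numbers: dx, dy, dz in m, then a turn about the tool's z in degrees, then the finger opening in m; each row is the pose to reach, as a shift and turn from the pose commanded when the command began, along the tool's axes at that moment; what a row does not reach only later rows make up. A row lasts 1/12 s, in which the tool goes at most 0.0417 m and 7.16 degrees, less where a joint would pass 70% of its speed; a pose out of reach is approached as far as the arm can. The fingers move at their own pace and stop on an object; FORCE is the grip in N (left out, the last holds). Time passes only in rows, so rows that do not move let the fingers close. It prints the time, the measured TCP pose, the force, the opening and the grip force at its end.
- env.get_obs(): the state, without advancing time (a new reading comes with each control period).
- read_camera(name): name is "scene" or "top"; returns a dict with "color" (420x560x3 uint8, blue, green, red), "fx", "fy", "cx", "cy" (pixels), "world_from_camera" (4x4, takes a point from camera to world coordinates). Camera axes: x right, y down, z forward; pixel columns grow to the right and rows downward; lengths in m; the calibration is good to about 2 mm. A picture is of the moment at which its call begins. There is no depth.
- env.sign_off(): hands the job in; it is judged then, once.
The state is a dict: "time_s": time; "qpos": joint angles; "joint_velocities": joint speeds; "effort": joint torques, N m; "tool_pos": TCP position; "tool_rot": TCP orientation; "force": force on the tool from outside, world axes, zero at the start; "wrist_torque": the same for the moment, N m; "grip_width": finger opening in m; "grasp_force": force on a finger pad.
Only numpy, scipy, OpenCV 4.12 (cv2) and the standard library are available. Lean on these libraries where they do the work, as an engineer would, in place of code of your own. Each camera call takes 0.05 s, during which the arm holds its last target. There are 200 camera calls.

## Task

Take the S-hook out of its wooden block, hook it over the flat bar of the hanging rail and let it drop fully into the notch in the bar's top edge (feel for the notch by sliding the hook gently along the bar), and let go. Then pick up the little offcut bin by its bail and hang it by the middle of the bail in the hook's lower curl, so that it hangs level, free and still. Be gentle throughout: do not force anything against the rail or the hook, and leave the jar, the paint pot and the glue stick alone.

Things in the scene. Friction and masses are not known exactly. Their poses are not given: they have to be found in the camera images.
- rail: Fixed hanging rail: wooden base 80 x 360 x 10 mm, two dark steel posts 18 x 12 mm at y = +-160 mm, up to z = 197 mm, carrying a flat aluminium bar on edge along y. Origin: centre of the base's underside; x points to the rail's back (away from the robot), z up.
- bar_top (a point): Point on the bar's top edge midway between the posts (z = 195 mm; rail's axes). Bar: 6 mm thick (x +-3 mm), 26 mm high, straight top edge with one square notch 14 mm wide in y, 7 mm deep (floor at z = 188 mm), cut right through. The bar is clamped off-centre by an unknown amount: the notch's middle lies anywhere from y = -40 to +40 mm, not measured. The bar does not move in use.
- hook: Loose S-hook, 0.06 kg, of steel strap 4 mm thick, 10 mm wide (in y). Origin: the seat, middle of the underside of its top bend; z up, x to the back leg. The channel under the bend has inner faces at x = -4 (stem) and +4 mm (back leg, straight to z = -16, flared out to z = -27). Underside z = -55 mm. It stands in the holder's slot, leaning up to 0.1 rad: draw it straight up 40 mm or more.
- hook_tab (a point): Middle of the grey grip tab on the hook's top bend (z = 22 mm in the hook's frame): 24 mm in x, 10 mm in y, from z = 4 to z = 40 mm. When let go on the bar the hook leans by up to 0.15 rad, its stem against the bar's front face.
- hook_curl (a point): Lowest point of the inside of the hook's lower curl (x = -34, z = -51 mm in the hook's frame), where the bail must rest. From z = -19 mm the stem slants forward to the curl, which opens upward: inner radius 11 mm, opening from x = -45 to x = -23 mm, front tip at x = -50, z = -30 mm.
- holder: Fixed wooden block 73 x 44 x 32.5 mm with a slot 33 x 13 mm, 20.5 mm deep, in its top and, behind the slot (+x), a step up to z = 41 mm on which the hook's slanted stem leans. Origin: centre of the underside; x along the slot.
- bin: Loose white plastic offcut bin, open on top, 56 (x) x 160 (y) x 50 mm, about 0.11 kg (varies), with a rigid bail of 8 mm round steel bar fixed upright over it along y. The level part of the bail is 139 mm long, its axis at z = 104 mm, its ends turning down at y = +-81.5 mm to the bin's end walls. Origin: centre of the underside, z up. At the start it stands on the table.
- bail_mid (a point): Middle of the level part of the bin's bail, on the bar's axis (z = 104 mm in the bin's frame).
- jar: Empty glass jar, 67 mm wide, 84 mm high, standing on the table, a bystander. Origin: centre of the underside.
- paint_pot: Paint pot with white lid, 37 mm wide, 41 mm high, a bystander. Origin: centre of the underside.
- glue: Standing glue stick, 28 mm wide, 96 mm high, a bystander. Origin: centre of the underside.
Things that resemble listed ones, but are neither listed nor needed, are in the scene too. Leave any black or green look-alike of the bin alone.

How it is judged:
By the outcome, as a careful person would: the job done as asked, in the order asked, and still so for the second after the job is handed in, with the robot touching nothing.
It also fails if it takes over 72 s, if anything falls off the work surface, if the arm or the gripper's body presses on something with over 40 N, if the wrist force passes 120 N, or if a joint passes its speed limit or range.

## Working session

There is one attempt and no reset: what is moved stays moved. The work goes in short steps, Python scripts to look and compute and a shell command to move; the robot and the scene stay as the last step left them, time stands still between calls to the robot, and variables do not carry over. Pictures are saved under pics/ and viewed, at most 10 in all, crops included, and the job is handed in when it is done.

```bash
mkdir -p pics
python3 - <<'E'
from cell import env, read_camera
import cv2
for n in("scene","top"):
    c=read_camera(n); cv2.imwrite(f"pics/{n}0.png",c["color"]); print(n,c["fx"],c["cx"],c["cy"],c["world_from_camera"].round(4).tolist())
o=env.get_obs(); print({k:o[k] for k in("time_s","tool_pos","tool_rot","force","grip_width")},env.tip_reach)
E
```

```text
scene 515.1715580988243 278.8007631621174 207.6756002941814 [[0.8688, -0.377, 0.321, 0.0471], [-0.4951, -0.6667, 0.5571, -0.8392], [0.004, -0.643, -0.7659, 1.3237], [0.0, 0.0, 0.0, 1.0]]
top 384.026771606753 278.4205327813885 210.18443347835802 [[0.0206, -0.9832, 0.1814, 0.3285], [-0.9994, -0.0253, -0.0234, 0.0199], [0.0276, -0.1808, -0.9831, 1.1971], [0.0, 0.0, 0.0, 1.0]]
{'time_s': 0.1, 'tool_pos': array([ 0.21028494, -0.61449376,  0.20197713]), 'tool_rot': array([-1.79901911e+02,  5.70676643e-03,  1.88975553e+01]), 'force': array([-0.08625711, -0.52009488, -1.00396949]), 'grip_width': 0.08693600533327513} 0.017
```

View pics/scene0.png

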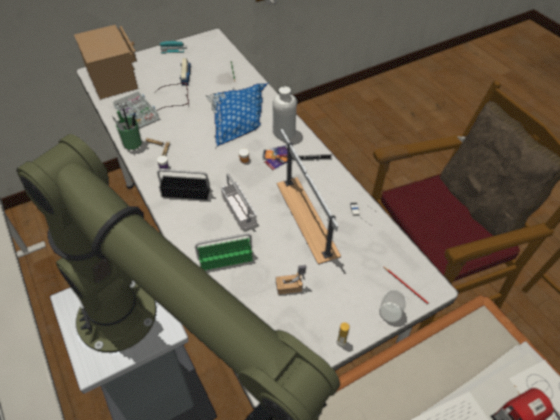

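View pics/top0.png

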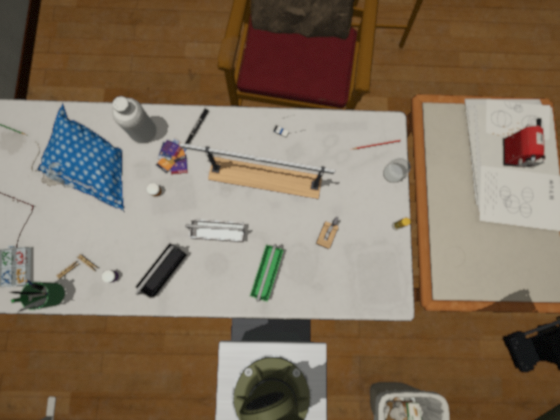

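The scene view has the holder at about (290,284), the hook's tab at (302,270), the rail at (310,215), the white bin at (238,202), the glue stick at (343,333) and the jar at (392,308). In the top view the holder is at (327,235), the tab at (336,222), the bin at (220,231) and the bar runs from (185,148) to (333,172). Next I'll enlarge the important areas.

```bash
cat > h.py <<'E'
import numpy as np, cv2
from cell import env, read_camera
def ray(c,u,v):
    T=c["world_from_camera"]; d=T[:3,:3]@np.array([(u-c["cx"])/c["fx"],(v-c["cy"])/c["fy"],1]); return T[:3,3],d/np.linalg.norm(d)
def plane(c,u,v,z):
    o,d=ray(c,u,v); return o+d*(z-o[2])/d[2]
def proj(c,p):
    T=np.linalg.inv(c["world_from_camera"]); q=T[:3,:3]@np.array(p)+T[:3,3]; return np.array([c["fx"]*q[0]/q[2]+c["cx"],c["fy"]*q[1]/q[2]+c["cy"]])
def tri(c1,a,c2,b):
    o,d=ray(c1,*a); p,e=ray(c2,*b)
    s=np.linalg.lstsq(np.c_[d,-e],p-o,rcond=None)[0]; P,Q=o+s[0]*d,p+s[1]*e
    return (P+Q)/2,np.linalg.norm(P-Q)
def crop(im,u,v,w,h,W,H):
    return cv2.resize(im[v:v+h,u:u+w],(W,H),interpolation=cv2.INTER_CUBIC)
def pose():
    o=env.get_obs(); return o["tool_pos"],o["tool_rot"]
def totool(d):
    from scipy.spatial.transform import Rotation as R
    return R.from_euler("xyz",env.get_obs()["tool_rot"],degrees=True).as_matrix().T@np.array(d)
E
python3 - <<'E'
from h import *
s=cv2.imread("pics/scene0.png");t=cv2.imread("pics/top0.png")
a=np.hstack([crop(s,260,250,80,60,400,300),crop(t,300,205,60,45,400,300)])
b=np.hstack([crop(s,180,120,180,150,400,300),crop(t,170,135,180,135,400,300)])
cv2.imwrite("pics/c0.png",np.vstack([a,b]))
E
```

```text
(no output)
```

View pics/c0.png

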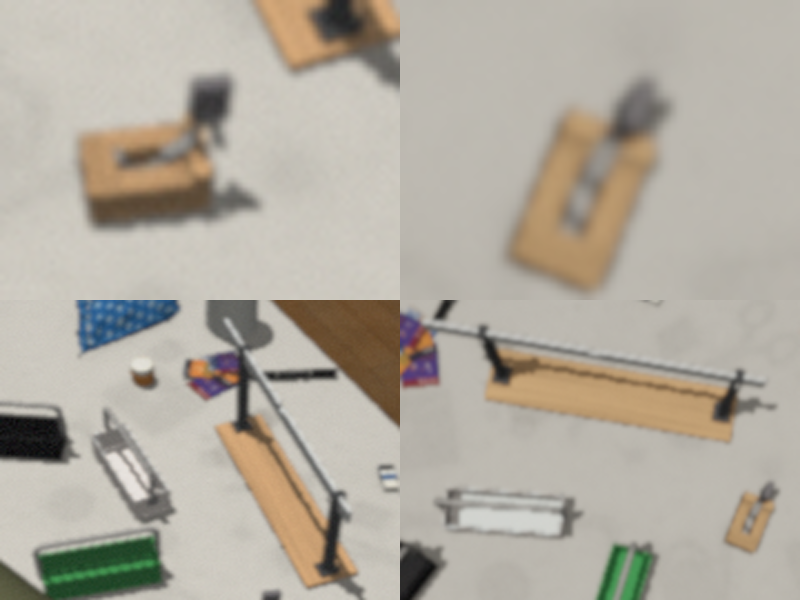

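Enlarged, the holder's slot runs up and to the right to the dark tab in the top view. The rail's bar is intact and the white bin is unobstructed. The notch can't be seen. Measuring now.

```bash
cat > m.py <<'E'
from h import *
S=read_camera("scene");T=read_camera("top")
def blob(c,roi,f):
    u,v,w,h=roi; im=c["color"][v:v+h,u:u+w]; hsv=cv2.cvtColor(im,cv2.COLOR_BGR2HSV)
    m=(f(hsv.astype(int),im.astype(int))*255).astype(np.uint8)
    cs,_=cv2.findContours(m,cv2.RETR_EXTERNAL,cv2.CHAIN_APPROX_NONE,offset=(u,v)); return max(cs,key=cv2.contourArea)
wood=lambda H,i:(H[...,1]>75)&(H[...,0]<25)&(H[...,2]>110)
dark=lambda H,i:H[...,2]<105
E
python3 - <<'E'
from m import *
def rect(P):
    r=cv2.minAreaRect((P[:,:2]*1000).astype(np.float32)); return np.round(r[0],1),np.round(r[1],1),round(r[2],1)
for n,c,roi in(("T",T,(312,210,35,42)),("S",S,(268,262,50,40))):
    k=blob(c,roi,wood)[:,0]; print("holder",n,cv2.contourArea(k),rect(np.array([plane(c,*p,.0325) for p in k])))
    print(cv2.boundingRect(k))
k=blob(T,(195,155,140,50),wood)[:,0]; print("rail T",rect(np.array([plane(T,*p,.01) for p in k])))
k=blob(S,(265,170,85,100),wood)[:,0]; print("rail S",rect(np.array([plane(S,*p,.01) for p in k])))
for n,c,roi in(("T",T,(325,212,22,20)),("S",S,(292,260,22,20))):
    k=blob(c,roi,dark); M=cv2.moments(k); print("tab",n,M["m00"],M["m10"]/M["m00"],M["m01"]/M["m00"],cv2.boundingRect(k))
# profile views of bin
t=T["color"]
cv2.imwrite("pics/c1.png",np.vstack([np.hstack([crop(t,180,212,80,40,800,400)[:,:400],crop(t,180,212,80,40,800,400)[:,400:]]),np.hstack([crop(S["color"],215,165,60,70,171,200),crop(S["color"],280,130,60,70,171,200),crop(t,180,140,160,45,458,200)])]))
E
```

```text
holder T 216.5 (array([ 472.3, -158.1]), array([43.2, 75.8]), 66.8)
(317, 222, 21, 26)
holder S 203.5 (array([ 472.8, -159.7]), array([45. , 71.9]), 70.0)
(276, 274, 26, 16)
rail T (array([653.6,  37.4]), array([354.2,  76.6]), 81.3)
rail S (array([657.4,  35.4]), array([359. ,  79.8]), 81.4)
tab T 5.0 333.06666666666666 223.6333333333333 (332, 221, 4, 5)
tab S 34.0 301.3137254901961 270.5735294117647 (298, 267, 7, 8)
```

View pics/c1.png

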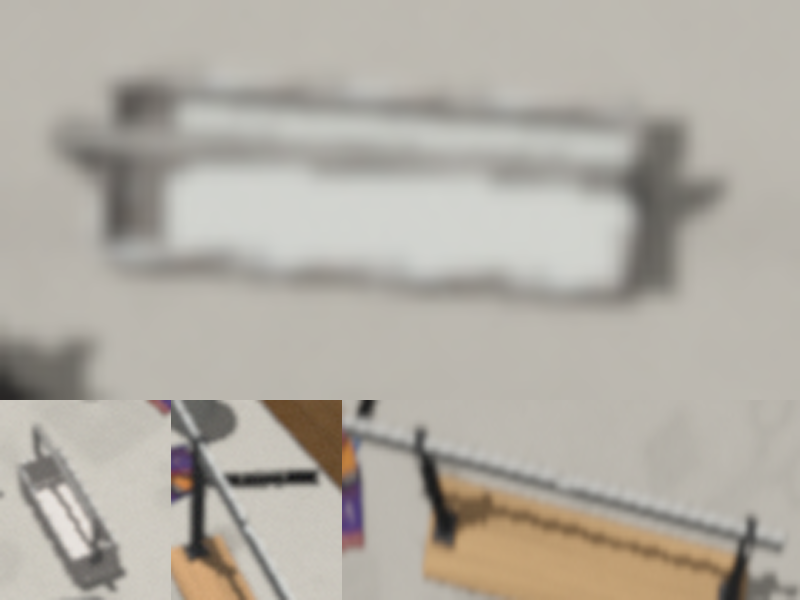

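The top crop shows the bail's level part from about (185.5,225) to (245,229); the bit further right is shadow. Both rail crops have a faint break in the bar, near top (258,159) and scene (306,172). I'll check whether those two agree.

Run:
```python
from m import *
th=np.radians(-8.65);C=np.array([.6555,.0364]);ex=np.array([np.cos(th),np.sin(th)]);ey=np.array([-ex[1],ex[0]])
rl=lambda p:((p[:2]-C)@ex*1e3,(p[:2]-C)@ey*1e3)
print("notch? T",rl(plane(T,257.9,158.7,.192)),"S",rl(plane(S,306,172,.192)), tri(S,(306,172),T,(257.9,158.7)))
a,b=plane(T,185.5,225.3,.104),plane(T,244.8,229.2,.104);print("bail",a,b,(a+b)/2,np.linalg.norm(a-b),np.degrees(np.arctan2(*(b-a)[:2][::-1])))
for n,c,roi in(("T",T,(328,212,18,18)),("S",S,(292,260,22,16))):
    for t in(115,130,145):
        k=blob(c,roi,lambda H,i:(H[...,2]<t)&(H[...,1]<70));M=cv2.moments(k);u=(M["m10"]/M["m00"],M["m01"]/M["m00"]);print(n,t,M["m00"],np.round(u,1),cv2.boundingRect(k),plane(c,*u,.089))
# intensity along bar: sample perpendicular band
for n,c in(("T",T),("S",S)):
    g=cv2.cvtColor(c["color"],cv2.COLOR_BGR2GRAY).astype(np.float32); out=[]
    for y in range(-60,61,3):
        P=lambda x,z:proj(c,[*(C+ex*x/1e3+ey*y/1e3),z])
        q=np.array([P(x,z) for x,z in((0,.195),(-3,.1915),(-3,.188))],np.float32)
        out.append([int(cv2.remap(g,q[i:i+1,:1],q[i:i+1,1:],1)[0,0]) for i in range(3)])
    print(n,[(y,*o) for y,o in zip(range(-60,61,3),out)])
# bin wall outline
print(rl(plane(S,301,270,.089)))
```

```text
notch? T (np.float64(-3.185293000824702), np.float64(18.184952054929077)) S (np.float64(3.646778376636883), np.float64(30.958731199809055)) (array([0.65235432, 0.05367343, 0.20807417]), np.float64(0.004914296926982338))
bail [0.47944163 0.25831176 0.104     ] [0.47233142 0.08898829 0.104     ] [0.47588652 0.17365002 0.104     ] 0.16947269318855157 -92.40454486250732
T 115 16.0 [334.8 222.4] (332, 220, 7, 6) [ 0.50070795 -0.17240933  0.089     ]
T 130 33.5 [334.7 221.8] (331, 218, 9, 9) [ 0.50251166 -0.17216817  0.089     ]
T 145 43.0 [334.8 221.7] (330, 217, 10, 11) [ 0.5027275  -0.17255912  0.089     ]
S 115 44.0 [301.4 270.5] (298, 267, 8, 9) [ 0.50499384 -0.17515869  0.089     ]
S 130 54.0 [301.5 270.2] (298, 266, 8, 10) [ 0.50594037 -0.17423955  0.089     ]
S 145 58.5 [301.4 270.3] (298, 266, 8, 10) [ 0.50554135 -0.17451307  0.089     ]
T [(-60, 184, 151, 136), (-57, 189, 158, 142), (-54, 187, 161, 145), (-51, 183, 156, 145), (-48, 182, 150, 139), (-45, 184, 150, 138), (-42, 188, 155, 141), (-39, 187, 157, 144), (-36, 181, 155, 143), (-33, 179, 149, 139), (-30, 182, 149, 137), (-
[... 871 characters left out ...]
3), (-27, 167, 117, 116), (-24, 169, 115, 110), (-21, 170, 120, 116), (-18, 170, 120, 117), (-15, 177, 117, 114), (-12, 172, 122, 117), (-9, 171, 118, 115), (-6, 170, 118, 116), (-3, 169, 119, 116), (0, 170, 115, 114), (3, 171, 120, 117), (6, 176, 121, 112), (9, 180, 127, 117), (12, 185, 133, 122), (15, 193, 141, 123), (18, 187, 149, 134), (21, 177, 144, 135), (24, 160, 132, 133), (27, 146, 121, 126), (30, 147, 109, 113), (33, 159, 113, 112), (36, 167, 118, 114), (39, 174, 116, 113), (42, 172, 123, 117), (45, 171, 120, 117), (48, 170, 117, 117), (51, 168, 119, 115), (54, 166, 116, 112), (57, 163, 119, 116), (60, 161, 117, 117)]
(np.float64(-117.290303258446), np.float64(-229.69033707882593))
```

The two views agree: the notch is near y = +20 mm. The tab is at about (0.504,-0.1735) with a yaw of about -22.5°. Moving now.

```bash
python3 -m handwheel '0.032 -0.024 0 5 0.06;0.064 -0.049 0 10 0.06;0.096 -0.073 0 15 0.06;0.128 -0.097 0 20 0.06;0.16 -0.122 0 25 0.06;0.192 -0.146 0 30 0.06;0.224 -0.17 0 36 0.06;0.256 -0.195 0 41.4 0.06' 
python3 -c "
from h import *
p,r=pose();print(p,r,totool(np.array([.504,-.1735,.16])-p))"
```

```text
time_s: 0.97
tool_pos: [0.3903, -0.346, 0.2032]
tool_rot: [180.0, -0.0, -22.8]
force: [0.8, -0.4, -0.1]
grip_width: 0.0602
grasp_force: 0.0
[ 0.39026712 -0.34596844  0.20317704] [ 1.79967797e+02 -3.31933580e-02 -2.28101757e+01] [ 0.03795086 -0.20309656  0.04308489]
```

```bash
python3 -m handwheel '0.007 -0.038 0 0 0.05;0.014 -0.076 0 0 0.05;0.021 -0.114 0 0 0.05;0.028 -0.152 0.01 0 0.05;0.034 -0.183 0.03 0 0.05;0.038 -0.203 0.043 0 0.05;0.038 -0.203 0.043 0 0.05'
python3 - <<'E'
from h import *
p,r=pose();print(p,r)
S=read_camera("scene")["color"];T=read_camera("top")["color"]
cv2.imwrite("pics/g0.png",np.hstack([crop(S,260,220,80,90,400,450),crop(T,295,185,70,79,400,450)]))
E
```

```text
time_s: 1.55
tool_pos: [0.5031, -0.168, 0.1573]
tool_rot: [-179.8, 0.2, -22.0]
force: [-0.4, 1.0, -0.8]
grip_width: 0.05
grasp_force: 0.0
[ 0.50312384 -0.16802665  0.15729911] [-179.83395073    0.23716605  -22.01149372]
```

View pics/g0.png

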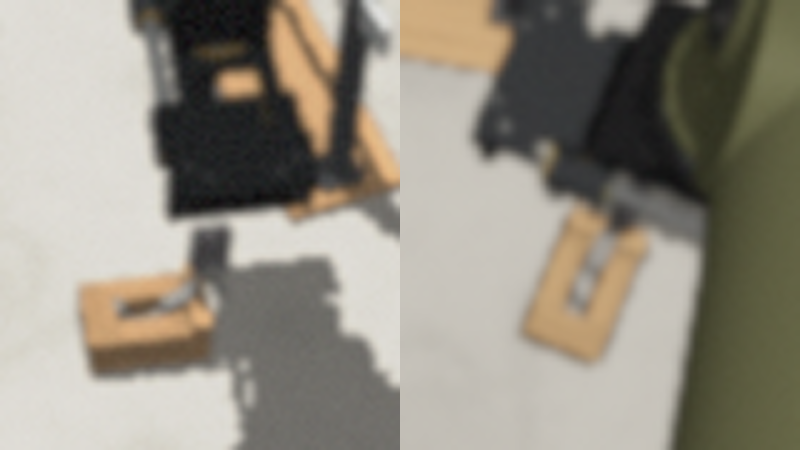

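The gripper is above the tab, which stands at about (210,248) in the left crop, between the fingers. Going down.

```bash
python3 -m handwheel '0 0 0 0 0.05;0 0 0.012 0 0.05;0 0 0.025 0 0.05;0 0 0.025 0 0.05' 
python3 -c "
from h import *
p,r=pose();print(p,r,totool(np.array([.504,-.1735,.097])-p))"
```

```text
time_s: 1.98
tool_pos: [0.5001, -0.1757, 0.1325]
tool_rot: [180.0, 0.2, -22.7]
force: [-0.5, -0.3, -0.8]
grip_width: 0.0499
grasp_force: 0.0
[ 0.50014879 -0.17572655  0.13254902] [179.9634571    0.20508099 -22.65778151] [ 0.00282348 -0.00356096  0.03553688]
```

```bash
python3 -m handwheel '0.003 -0.003 0.012 0 0.05;0.003 -0.003 0.024 0 0.05;0.003 -0.003 0.036 0 0.05;0.003 -0.003 0.036 0 0.05;0.003 -0.003 0.036 0 0.03;0.003 -0.003 0.036 0 0.02' 8
python3 -m handwheel '0 0 0 0 0.014;0 0 0 0 0.009;0 0 0 0 0.006;0 0 0 0 0.006;0 0 0 0 0.006' 8
python3 -c "
from h import *
print(env.get_obs()['wrist_torque'],pose())"
```

```text
time_s: 2.48
tool_pos: [0.5064, -0.173, 0.099]
tool_rot: [180.0, -0.0, -22.5]
force: [-0.1, 0.1, -0.3]
grip_width: 0.0428
grasp_force: 0.0
time_s: 2.9
tool_pos: [0.5064, -0.1731, 0.0992]
tool_rot: [180.0, -0.0, -22.5]
force: [-0.2, -0.0, 0.7]
grip_width: 0.0115
grasp_force: 0.0
[ 0.03996418 -0.03931972 -0.0511561 ] (array([ 0.50638733, -0.17305219,  0.09920119]), array([ 1.79990787e+02, -2.92201707e-02, -2.25044161e+01]))
```

```bash
python3 -m handwheel '0 0 0 0 0.004;0 0 0 0 0.002;0 0 0 0 0.002;0 0 0 0 0.002' 25
python3 -c "
from h import *
print(env.get_obs()['force'],pose())"
```

```text
time_s: 3.23
tool_pos: [0.5062, -0.173, 0.0989]
tool_rot: [180.0, 0.0, -22.5]
force: [0.4, 0.1, -0.1]
grip_width: 0.0025
grasp_force: 0.0
[ 0.38516387  0.08086288 -0.10252063] (array([ 0.50623175, -0.17299177,  0.0989188 ]), array([ 1.79994258e+02,  1.18905797e-03, -2.25035556e+01]))
```

The fingers closed on nothing. Looking.

Run:
```python
from h import *
c=read_camera("scene");S=c["color"];t=read_camera("top");T=t["color"]
a=crop(S,265,225,70,79,400,450)
cv2.imwrite("pics/g1.png",np.hstack([a,crop(T,305,195,50,56,400,450)]))
p,_=pose(); print(proj(c,p),proj(c,p-[0,0,.017]),proj(t,p-[0,0,.017]))
```

```text
[301.4871755 267.8791901] [301.26240813 271.17748091] [334.56831139 220.93429532]
```

View pics/g1.png

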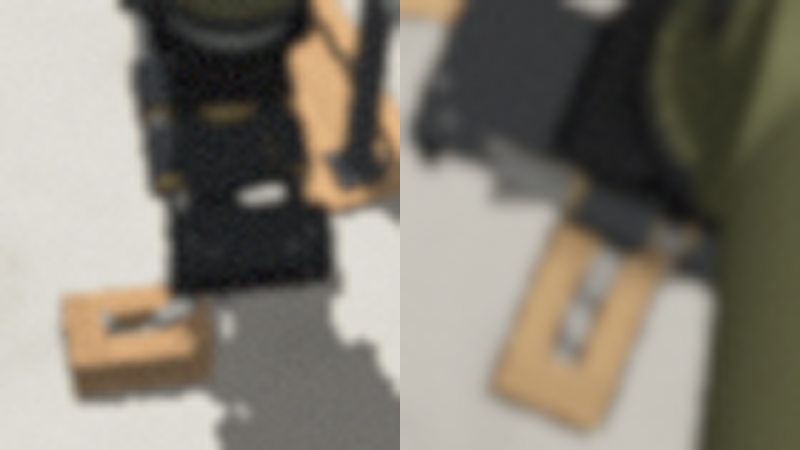

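```bash
python3 -m handwheel '0 0 0 0 0.02;0 0 0 0 0.04;0 0 0 0 0.06;0 0 -0.03 0 0.06;0 0 -0.06 0 0.06;0 0 -0.09 0 0.06;0 0 -0.1 0 0.06'
python3 - <<'E'
from h import *
c=read_camera("scene");S=c["color"];t=read_camera("top");T=t["color"]
cv2.imwrite("pics/g2.png",np.hstack([crop(S,265,225,70,79,400,450),crop(T,305,195,50,56,400,450)]))
p,_=pose(); print(p)
E
```

```text
time_s: 3.92
tool_pos: [0.5086, -0.1735, 0.2037]
tool_rot: [180.0, -0.4, -22.5]
force: [0.6, -0.8, -0.7]
grip_width: 0.041
grasp_force: 0.0
[ 0.50788131 -0.17343283  0.20142154]
```

View pics/g2.png

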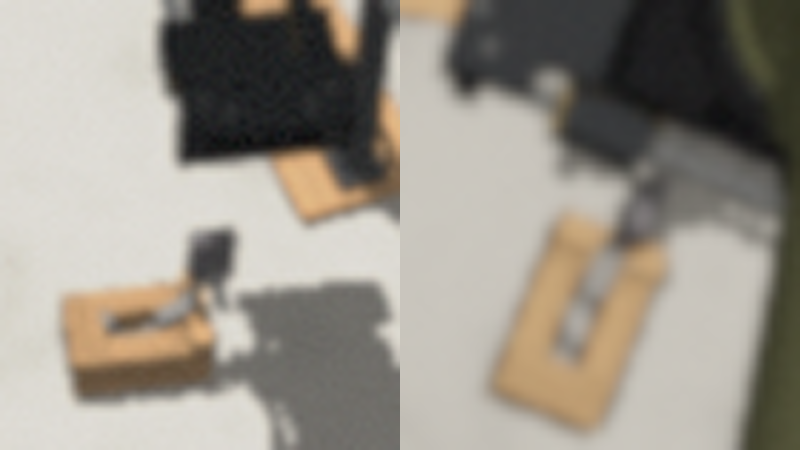

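The tab still stands, at scene (302,269.7) and top (334.5,220.5) in full-image pixels. I'll triangulate it to check height and offset.

Run:
```python
from m import *
K={}
for n,c,roi in(("T",T,(326,212,18,15)),("S",S,(292,260,22,16))):
    k=blob(c,roi,lambda H,i:(H[...,2]<130)&(H[...,1]<70));M=cv2.moments(k);K[n]=(M["m10"]/M["m00"],M["m01"]/M["m00"]);print(n,M["m00"],np.round(K[n],1),cv2.boundingRect(k))
print(tri(S,K["S"],T,K["T"]), tri(S,(301.4,270.3),T,(334.8,221.8)))
for z in(.02,.05,.089): print(z,plane(S,*K["S"],z),plane(T,334.7,221.8,z))
th=np.radians(-22.5)
for lo in(-.012,.012):
  for z in(.071,.107):
    p=[.504+lo*np.cos(th),-.1735+lo*np.sin(th),z]; print(lo,z,proj(S,p),proj(T,p))
```

```text
T 139.5 [335.7 216.8] (326, 212, 18, 14)
S 48.5 [301.6 270.2] (298, 266, 8, 10)
(array([ 0.5125507 , -0.17392358,  0.08645766]), np.float64(0.010978949592872808)) (array([ 0.50441932, -0.17323978,  0.08727745]), np.float64(0.0033270295159905316))
0.02 [ 0.53165939 -0.1372984   0.02      ] [ 0.51336561 -0.18407703  0.02      ]
0.05 [ 0.52050902 -0.15345121  0.05      ] [ 0.50865368 -0.1788783   0.05      ]
0.089 [ 0.50601353 -0.17444985  0.089     ] [ 0.50252816 -0.17211996  0.089     ]
-0.012 0.071 [296.41260129 274.15329676] [332.60324147 225.88668416]
-0.012 0.107 [296.79895352 267.1857265 ] [334.68194729 224.12945457]
0.012 0.071 [304.68900782 273.28420114] [335.63306995 218.59820491]
0.012 0.107 [305.23216587 266.30971897] [337.80043653 216.6153199 ]
```

Run:
```python
from m import *
p,r=pose();th=np.radians(-22.5);x=np.array([np.cos(th),np.sin(th),0]);y=np.array([np.sin(th),-np.cos(th),0]);z=np.array([0,0,-1.])
print(p,env.get_obs()["grip_width"],"tip",proj(S,p+.017*z),proj(T,p+.017*z))
for sx in(-1,1):
  for sy in(-1,1):
    print(sx,sy,"A",proj(S,p+x*sx*.0375+y*sy*.095-z*.049),proj(T,p+x*sx*.0375+y*sy*.095-z*.049),"B",proj(S,p+x*sx*.095+y*sy*.0375-z*.049))
    print("  fing",proj(S,p+x*sx*.0095+y*sy*.045+z*.017),proj(T,p+x*sx*.0095+y*sy*.045+z*.017))
cv2.imwrite("pics/g3.png",np.hstack([crop(S["color"],250,190,100,105,400,420),crop(T["color"],280,165,100,105,400,420)]))
```

```text
[ 0.50504098 -0.17268694  0.19690551] 0.058126688410910426 tip [302.18857173 251.41482964] [340.68486716 215.79805808]
-1 -1 A [284.12781621 210.32874712] [305.2973596  209.77305058] B [265.39720655 228.99996912]
  fing [296.2793075  238.48537451] [323.98875958 212.29826516]
-1 1 A [294.18406871 268.71122531] [375.09374667 240.12406869] B [268.58768491 252.16642353]
  fing [301.25783461 265.60652573] [354.81605305 225.68020284]
1 -1 A [311.34129173 207.76030247] [316.70119704 183.4420453 ] B [336.15070894 222.12755563]
  fing [303.08076452 237.81085   ] [326.65765931 205.98862669]
1 1 A [323.91139829 265.61717853] [385.65506792 213.13488463] B [341.85113324 244.77020734]
  fing [308.33913337 264.87224291] [357.3962514  219.30105326]
```

View pics/g3.png

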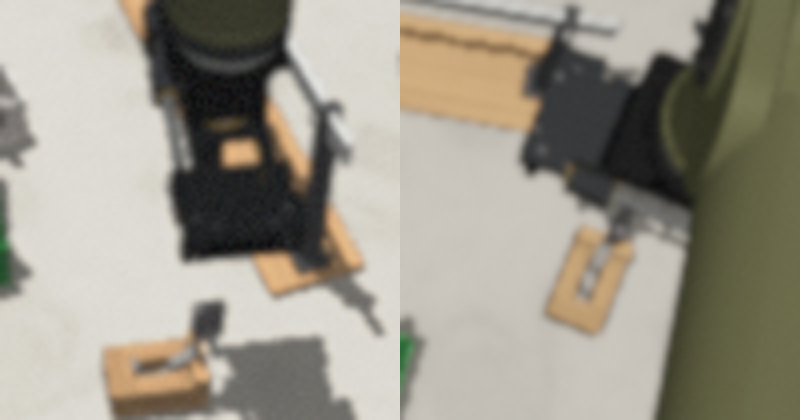

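The near finger doesn't appear where I'd expect it: nothing shows below the gripper body at scene (296–325, 254). I'll difference open and closed images to find the fingers.

```bash
cat > save.py <<'E'
from h import *; import sys
for n in("scene","top"): cv2.imwrite(f"pics/{n}_{sys.argv[1]}.png",read_camera(n)["color"])
E
python3 -m handwheel '0 0 0 0 0.085;0 0 0 0 0.085;0 0 0 0 0.085;0 0 0 0 0.085;0 0 0 0 0.085'; python3 save.py open
python3 -m handwheel '0 0 0 0 0;0 0 0 0 0;0 0 0 0 0;0 0 0 0 0;0 0 0 0 0;0 0 0 0 0;0 0 0 0 0;0 0 0 0 0' |grep -E 'pos|width'; python3 save.py closed
python3 - <<'E'
from m import *
p,_=pose(); print(p)
for n,c in(("scene",S),("top",T)):
    d=cv2.absdiff(cv2.imread(f"pics/{n}_open.png"),cv2.imread(f"pics/{n}_closed.png")).max(2)
    m=cv2.morphologyEx((d>35).astype(np.uint8),cv2.MORPH_OPEN,np.ones((2,2)))
    nn,l,st,ce=cv2.connectedComponentsWithStats(m)
    for i in range(1,nn):
        if st[i,4]>8: print(n,st[i],ce[i].round(1))
th=np.radians(-22.5);x=np.array([np.cos(th),np.sin(th),0]);y=np.array([np.sin(th),-np.cos(th),0])
for sy in(-.05,0,.05): print(sy,[(q.round(0)) for h in(-.017,.04) for q in(proj(S,p+y*sy+[0,0,h]),proj(T,p+y*sy+[0,0,h]))],"x",proj(S,p+x*sy-[0,0,.017]))
E
```

```text
time_s: 4.63
tool_pos: [0.5062, -0.173, 0.1987]
tool_rot: [180.0, 0.0, -22.5]
force: [-0.7, 0.2, -1.1]
grip_width: 0.0822
grasp_force: 0.0
tool_pos: [0.5062, -0.173, 0.1989]
grip_width: 0.0396
[ 0.50623506 -0.17298107  0.19895467]
scene [287 205   4   3  10] [288.5 206. ]
scene [289 211   8   9  49] [292.2 215.5]
scene [301 226  17  12 147] [308.9 232.4]
scene [320 229   4   7  23] [321.3 232. ]
scene [292 230   9   9  62] [295.7 234.2]
scene [294 244   4   7  23] [295.6 246.9]
scene [303 254  10   6  47] [307.3 256.2]
scene [306 281   4   7  20] [307.6 284.4]
scene [308 291   7   5  22] [311.2 293.4]
top [332 184   7   5  25] [335.  185.7]
top [317 205  12  10  81] [323.  209.7]
top [328 210  11   9  69] [333.3 213.9]
-0.05 [array([300., 236.]), array([324., 208.]), array([301., 223.]), array([327., 204.])] x [284.32130122 252.73297716]
0 [array([303., 251.]), array([341., 215.]), array([304., 238.]), array([345., 211.])] x [302.65181279 250.875997  ]
0.05 [array([306., 266.]), array([358., 223.]), array([307., 254.]), array([363., 219.])] x [320.87296729 249.0300953 ]
```

Run:
```python
import cv2,numpy as np
a=cv2.imread("pics/scene_open.png");b=cv2.imread("pics/scene_closed.png")
for v in range(248,280,1): print(v,[tuple(map(int,(a[v,u].mean(),b[v,u].mean()))) for u in range(299,316,2)])
```

```text
248 [(32, 39), (30, 31), (35, 32), (35, 32), (27, 33), (30, 33), (27, 28), (32, 32), (25, 32)]
249 [(31, 32), (33, 33), (33, 28), (31, 30), (31, 23), (29, 30), (27, 24), (20, 26), (25, 25)]
250 [(26, 23), (26, 28), (23, 27), (24, 28), (26, 20), (27, 26), (22, 14), (15, 28), (20, 18)]
251 [(33, 28), (31, 27), (24, 24), (21, 23), (24, 18), (19, 15), (23, 22), (25, 21), (28, 25)]
252 [(37, 27), (23, 17), (19, 21), (19, 30), (21, 33), (24, 35), (35, 40), (40, 44), (59, 59)]
253 [(44, 47), (43, 49), (25, 55), (17, 67), (18, 73), (23, 95), (80, 103), (91, 90), (114, 112)]
254 [(91, 101), (96, 117), (47, 122), (22, 132), (27, 138), (40, 155), (135, 165), (141, 140), (156, 159)]
255 [(154, 163), (160, 184), (73, 185), (15, 188), (15, 189), (45, 193), (161, 200), (167, 170), (176, 177)]
256 [(199, 204), (192, 212), (85, 213), (46, 212), (54, 210), (73, 209), (173, 208), (182, 180), (174, 175)]
257 [(215, 215), (203, 216), (120, 216), (114, 213), (121, 213), (132, 211), (187, 211), (193, 194), (170, 169)]
258 [(216, 217), (209, 217), (170, 215), (182, 215), (184, 212), (188, 214), (204, 214), 
[... 1652 characters left out ...]
), (216, 215), (216, 215)]
274 [(88, 88), (98, 99), (109, 110), (186, 189), (215, 216), (216, 216), (208, 210), (199, 202), (203, 204)]
275 [(110, 107), (136, 137), (122, 121), (191, 191), (204, 202), (202, 203), (178, 180), (159, 159), (159, 157)]
276 [(127, 124), (167, 169), (122, 125), (161, 161), (159, 160), (159, 161), (140, 139), (120, 120), (119, 121)]
277 [(125, 124), (173, 175), (120, 122), (125, 124), (121, 119), (121, 121), (113, 111), (108, 109), (105, 106)]
278 [(110, 113), (157, 156), (134, 134), (123, 125), (111, 114), (109, 109), (107, 107), (108, 105), (105, 107)]
279 [(106, 107), (148, 150), (168, 169), (149, 165), (117, 131), (107, 107), (107, 110), (106, 108), (107, 108)]
```

The near fingertip shows at scene (306.5,257.5), about 9 px higher than predicted. So the fingers really end some 35 mm higher than I assumed. That explains the miss, since they closed above the tab. I'll go down in steps and re-measure.

```bash
python3 -m handwheel '-0.002 0 0.03 0 0.08;-0.002 0 0.06 0 0.08;-0.002 0 0.09 0 0.08;-0.002 0 0.11 0 0.08;-0.002 0 0.115 0 0.08;-0.002 0 0.115 0 0.08;-0.002 0 0.115 0 0.08;-0.002 0 0.115 0 0.08'; python3 save.py low
python3 - <<'E'
from m import *
p,_=pose();print(p,env.get_obs()["grip_width"])
th=np.radians(-22.5);y=np.array([np.sin(th),-np.cos(th),0])
print(proj(S,p+y*.048-[0,0,.017]))
g=S["color"].mean(2).astype(int)
for v in range(262,300,2): print(v,g[v,292:320:2])
E
```

```text
time_s: 6.27
tool_pos: [0.5059, -0.1727, 0.0858]
tool_rot: [-180.0, -0.2, -22.5]
force: [-0.0, 0.2, -0.4]
grip_width: 0.0692
grasp_force: 0.0
[ 0.50519778 -0.17256655  0.08516588] 0.07837072983461262
[303.29958706 288.20879617]
262 [104  38  38  36  49  46  37  37  34  31  35  34  30  38]
264 [89 30 37 31 32 33 32 30 34 33 36 31 31 34]
266 [89 31 31 27 32 36 34 33 25 33 30 37 35 32]
268 [105  31  33  34  30  37  35  35  35  32  35  31  33  44]
270 [129  38  43  47  33  38  34  32  32  34  34  41  38  39]
272 [155  44  33  35  40  38  38  36  34  33  33  37  35  37]
274 [159  57  33  34  36  34  32  35  27  25  29  27  21  26]
276 [157  71  31  21  26  22  31  22  24  17  23  21  31  32]
278 [150  73  33  38  21  24  26  33  47  62  72  76  86  92]
280 [120  95  74 114  79  69  79  92  97 107 105 104 106 104]
282 [133 124 130 138 105 100 107 109 107 107 109 105 102 105]
284 [167 165 155 146 116 105 122 110 107 109 107 106 104 104]
286 [160 157 148 118  86 110 163 120 109 109 105 104 104 102]
288 [103  93  90  86  82 100 134 114 109 108 105 108 107 107]
290 [ 80  80  80  82  84 100 111 111 109 108 109 107 107 107]
292 [ 90  92  94 100 104 108 143 129 111 109 109 110 108 108]
294 [145 143 156 190 184 144 142 152 109 109 108 109 108 110]
296 [215 215 213 217 217 202 134 126 108 107 109 109 110 109]
298 [217 218 218 216 217 208 125 110 110 109 109 108 108 108]
```

```bash
python3 -m handwheel '0 0 0.007 0 0.06;0 0 0.014 0 0.05;0 0 0.02 0 0.04;0 0 0.02 0 0.03;0 0 0.02 0 0.02;0 0 0.02 0 0.015;0 0 0.02 0 0.01;0 0 0.02 0 0.008' 8 | grep -E 'pos|force|width'
python3 -m handwheel '0 0 0 0 0.006;0 0 0 0 0.005;0 0 0 0 0.004;0 0 0 0 0.004;0 0 0 0 0.004;0 0 0 0 0.004' 8
```

```text
tool_pos: [0.5047, -0.1723, 0.0642]
force: [-0.1, 0.1, 0.2]
grip_width: 0.0348
grasp_force: 0.0
time_s: 7.63
tool_pos: [0.5044, -0.1722, 0.064]
tool_rot: [180.0, -0.0, -22.5]
force: [0.9, 0.1, -0.3]
grip_width: 0.0103
grasp_force: 8.0
```

Gripped at 10.3 mm. I'll regrip 8 mm higher so the fingertips clear the bar when the hook drops into the notch, then draw the hook straight up.

```bash
python3 -m handwheel '0 0 0 0 0.02;0 0 0 0 0.02;0 0 -0.004 0 0.02;0 0 -0.008 0 0.02;0 0 -0.008 0 0.012;0 0 -0.008 0 0.008;0 0 -0.008 0 0.004;0 0 -0.008 0 0.004' 10 | grep -E 'width|grasp'
python3 -m handwheel '0 0 0 0 0.004;0 0 0 0 0.004;0 0 0 0 0.004;0 0 0 0 0.004' 25
python3 -m handwheel '0 0 -0.008 0 0.004;0 0 -0.018 0 0.004;0 0 -0.03 0 0.004;0 0 -0.045 0 0.004;0 0 -0.06 0 0.004;0 0 -0.08 0 0.004;0 0 -0.1 0 0.004;0 0 -0.1 0 0.004'
```

```text
grip_width: 0.0102
grasp_force: 10.0
time_s: 8.63
tool_pos: [0.5046, -0.1723, 0.0721]
tool_rot: [180.0, -0.0, -22.5]
force: [1.2, -1.0, 1.4]
grip_width: 0.0096
grasp_force: 25.0
time_s: 9.3
tool_pos: [0.5071, -0.1729, 0.1774]
tool_rot: [180.0, -0.5, -22.5]
force: [1.9, -0.6, 0.6]
grip_width: 0.0095
grasp_force: 25.0
```

```bash
python3 -m handwheel '0 0 -0.02 0 0.004;0 -0.01 -0.045 0 0.004;0 -0.045 -0.068 -3 0.004;0 -0.085 -0.068 -7 0.004;0 -0.125 -0.068 -10 0.004;0 -0.165 -0.068 -13.8 0.004;0 -0.205 -0.068 -13.8 0.004;0 -0.24 -0.068 -13.8 0.004'
python3 -m handwheel '0 0 0 0 0.004;0 0 0 0 0.004;0 0 0 0 0.004'
python3 save.py pre
python3 - <<'E'
from h import *
s=cv2.imread("pics/scene_pre.png");t=cv2.imread("pics/top_pre.png")
cv2.imwrite("pics/v9.png",np.hstack([crop(s,270,140,80,90,400,450),crop(t,230,140,80,90,400,450)]))
p,_=pose();print(p); S=read_camera("scene");T=read_camera("top");print(proj(S,p),proj(T,p))
E
```

```text
time_s: 9.97
tool_pos: [0.5964, 0.0524, 0.2403]
tool_rot: [-180.0, -0.0, -8.6]
force: [-0.6, 0.7, -0.2]
grip_width: 0.0097
grasp_force: 25.0
time_s: 10.22
tool_pos: [0.5959, 0.0489, 0.2397]
tool_rot: [179.9, 0.0, -8.7]
force: [0.1, -0.9, -0.6]
grip_width: 0.0096
grasp_force: 25.0
[0.59605671 0.04746628 0.2398479 ]
[290.34511169 172.90810952] [259.61372156 174.95303547]
```

View pics/v9.png

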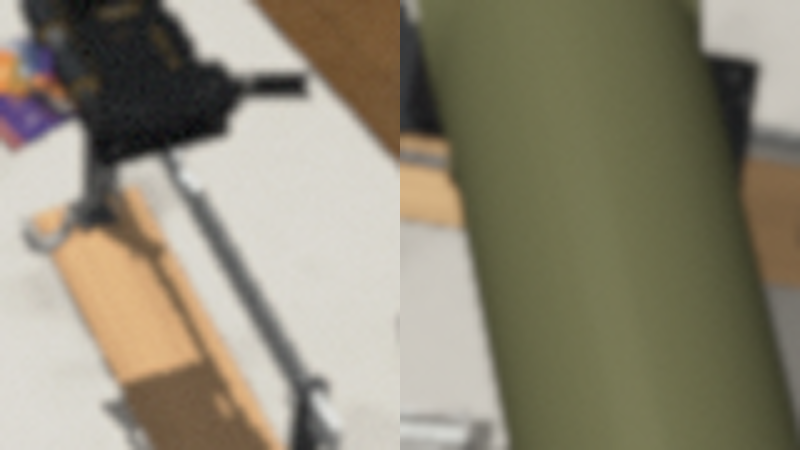

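The scene crop shows the hook's curl as a silver ring near (45,235), which is full-image (279,187), hanging in front of the bar. The light spot on the bar at crop (190,175), full-image (308,175), is the notch. I'll compare the curl's position with the prediction to estimate lean and offset.

Run:
```python
from h import *
S=read_camera("scene");p,_=pose();th=np.radians(-8.65)
ex=np.array([np.cos(th),np.sin(th),0]);ey=np.array([-ex[1],ex[0],0]);ez=np.array([0,0,1.])
for lean in(-.1,0,.1):
  o=[]
  for x,z in((-50,-30),(-49,-40),(-34,-55),(-34,-51),(-23,-40),(-6,-19),(6,-27)):
    a=x*np.cos(lean)+(z-23)*np.sin(lean); b=-x*np.sin(lean)+(z-23)*np.cos(lean)+23  # rotation about tab
    o.append(proj(S,p+ex*a/1e3+ez*(b/1e3-.005)).round(1).tolist())
  print(lean,o)
im=S["color"].mean(2).astype(int)
for v in range(178,194): print(v,im[v,270:300])
```

```text
-0.1 [[276.0, 186.0], [276.7, 188.1], [281.8, 189.6], [281.7, 188.8], [284.8, 185.2], [289.6, 178.7], [293.5, 179.1]]
0 [[274.3, 185.4], [274.6, 187.6], [279.3, 189.7], [279.3, 188.8], [282.8, 185.3], [288.2, 179.0], [292.0, 179.8]]
0.1 [[272.7, 184.6], [272.7, 186.9], [276.9, 189.5], [277.1, 188.5], [280.9, 185.2], [286.9, 179.1], [290.4, 180.3]]
178 [215 216 215 216 214 214 214 214 215 214 217 215 213 214 212 197 151 102
  78  78  68  66  80  96 125 154 168 173 177 183]
179 [215 215 216 214 214 215 214 216 216 216 215 213 213 210 200 178 134  97
  84  79  73  75  85  90 108 140 159 170 175 181]
180 [215 214 216 216 214 215 215 214 212 211 211 209 201 191 172 144 113  93
  85  73  64  75  88  89  98 121 148 166 173 176]
181 [216 216 215 214 215 215 213 212 210 204 200 193 187 167 140 112  95  83
  70  56  52  61  78  89  93 111 139 157 167 172]
182 [216 216 216 215 213 212 205 200 196 191 188 184 175 156 128 102  85  72
  60  50  46  49  63  79  92 100 123 150 164 168]
183 [216 214 213 209 206 203 190 184 181 184 182 179 167 156 133 101  82  70
  53  48  44  49  61  70  85  95 109 1
[... 581 characters left out ...]
170 175 177 178
 179 180 175 168 154 135 115  99  90  89  93 100]
189 [211 210 209 209 197 172 141 138 152 155 156 156 157 166 176 178 178 179
 180 181 180 176 175 163 146 126 101  90  90  90]
190 [213 211 210 210 208 198 177 166 163 155 153 157 166 175 179 177 179 178
 179 180 182 179 178 176 167 147 123 106  98  92]
191 [213 214 213 211 213 210 204 196 189 180 163 159 169 174 179 180 179 177
 178 181 179 179 179 178 174 160 142 131 122 108]
192 [214 214 213 213 214 213 211 209 204 193 173 162 167 171 175 179 181 178
 177 179 178 180 179 178 178 171 159 155 148 127]
193 [214 214 213 214 213 212 210 207 204 199 185 167 165 170 170 176 181 178
 178 178 178 181 180 180 177 175 169 164 160 149]
```

The curl edges fit lean ≈ 0 and offset ≈ 0. Next I move over the bar and lower gently.

```bash
python3 -m handwheel '0.015 0 0 0 0.004;0.03 0 0 0 0.004;0.045 0 0 0 0.004;0.06 0 0 0 0.004;0.06 0 0 0 0.004;0.06 0 0.006 0 0.004;0.06 0 0.012 0 0.004;0.06 0 0.016 0 0.004' | grep -E 'pos|force'
python3 -m handwheel '0 0 0 0 0.004;0 0 0.003 0 0.004;0 0 0.005 0 0.004;0 0 0.005 0 0.004' | grep -E 'pos|force'
python3 -c "
from h import *
o=env.get_obs();print(o['force'],o['wrist_torque'],o['tool_pos'])"
```

```text
tool_pos: [0.6544, 0.0404, 0.2229]
force: [-0.5, -0.1, -0.7]
grasp_force: 25.0
tool_pos: [0.6557, 0.0405, 0.2191]
force: [0.5, 0.5, -0.6]
grasp_force: 25.0
[ 0.47938872  0.45162414 -0.58156301] [ 0.03549044 -0.22128273 -0.00398652] [0.65566866 0.04052737 0.219118  ]
```

```bash
for i in 1; do python3 -m handwheel '0 0 0.0015 0 0.004;0 0 0.003 0 0.004;0 0 0.0045 0 0.004;0 0 0.006 0 0.004;0 0 0.006 0 0.004' | grep -E 'pos|force'; done
python3 -m handwheel '0 0 0.0015 0 0.004;0 0 0.003 0 0.004;0 0 0.0045 0 0.004;0 0 0.0045 0 0.004;0 0 0.0045 0 0.004' | grep -E 'pos|force'
python3 -c "
from h import *
o=env.get_obs();print(o['force'],o['wrist_torque'],o['tool_pos'])"
```

```text
tool_pos: [0.6558, 0.0403, 0.2126]
force: [2.0, 0.0, -0.7]
grasp_force: 25.0
tool_pos: [0.6557, 0.0404, 0.2082]
force: [3.0, -0.3, -1.4]
grasp_force: 25.0
[ 3.01956946 -0.33242196 -1.39609027] [-0.01150754 -0.58431398  0.00213387] [0.65568603 0.04035549 0.20819593]
```

```bash
python3 -m handwheel '0.001 0 0 0 0.004;0.001 0 0 0 0.004;0.001 0 0 0 0.004' | grep -E 'pos|force'
python3 -m handwheel '0.0005 0 0.001 0 0.004;0.0005 0 0.002 0 0.004;0.0005 0 0.003 0 0.004;0.0005 0 0.003 0 0.004' | grep -E 'pos|force'
python3 -c "
from h import *
o=env.get_obs();print(o['force'],o['wrist_torque'],o['tool_pos'])"
```

```text
tool_pos: [0.6561, 0.0404, 0.2082]
force: [0.2, 0.1, -1.6]
grasp_force: 25.0
tool_pos: [0.6567, 0.0402, 0.205]
force: [-0.0, 0.0, -0.7]
grasp_force: 25.0
[-0.02397057  0.03206429 -0.66501365] [ 0.01973008  0.05270527 -0.05253267] [0.65672516 0.04020969 0.20498111]
```

Sideways force is gone. Lowering on until it touches.

```bash
python3 -m handwheel '0 0 0.001 0 0.004;0 0 0.002 0 0.004;0 0 0.003 0 0.004;0 0 0.003 0 0.004' | grep -E 'pos|force'
python3 -m handwheel '0 0 0.001 0 0.004;0 0 0.001 0 0.004;0 0 0.001 0 0.004' | grep -E 'pos|force'
python3 -m handwheel '0 0 0.001 0 0.004;0 0 0.001 0 0.004;0 0 0.001 0 0.004' | grep -E 'pos|force'
```

```text
tool_pos: [0.6569, 0.0402, 0.2021]
force: [-0.3, 1.2, -1.3]
grasp_force: 25.0
tool_pos: [0.6571, 0.0402, 0.2019]
force: [-0.9, -0.0, 0.7]
grasp_force: 25.0
tool_pos: [0.6572, 0.0402, 0.2017]
force: [-2.3, -0.0, 5.0]
grasp_force: 25.0
```

Contact with the bar's top edge at TCP z 0.2018. Sliding lightly along +y to feel for the notch.

```bash
python3 -m handwheel '0 -0.0015 -0.0007 0 0.004;0 -0.003 -0.0007 0 0.004;0 -0.0045 -0.0007 0 0.004;0 -0.006 -0.0007 0 0.004;0 -0.0075 -0.0007 0 0.004;0 -0.009 -0.0007 0 0.004;0 -0.009 -0.0007 0 0.004' | grep -E 'pos|force'
python3 -m handwheel '0 -0.001 0 0 0.004;0 -0.002 0 0 0.004;0 -0.002 0 0 0.004' | grep -E 'pos|force'
python3 -m handwheel '0 -0.001 0 0 0.004;0 -0.002 0 0 0.004;0 -0.002 0 0 0.004' | grep -E 'pos|force'
```

```text
tool_pos: [0.6584, 0.0474, 0.2017]
force: [-2.3, -3.9, 5.6]
grasp_force: 25.0
tool_pos: [0.6587, 0.0494, 0.2017]
force: [-2.6, -2.6, 5.0]
grasp_force: 25.0
tool_pos: [0.659, 0.0517, 0.2016]
force: [-1.5, -3.2, 4.5]
grasp_force: 25.0
```

```bash
python3 -m handwheel '-0.0004 -0.001 0 0 0.004;-0.0004 -0.001 0 0 0.004' | grep -E 'pos|  *force|^force'
python3 -m handwheel '0 -0.001 0 0 0.004;0 -0.001 0 0 0.004' | grep -E 'pos|^force'
python3 -m handwheel '0 -0.001 0 0 0.004;0 -0.001 0 0 0.004' | grep -E 'pos|^force'
python3 -m handwheel '0 -0.001 0 0 0.004;0 -0.001 0 0 0.004' | grep -E 'pos|^force'
```

```text
tool_pos: [0.6592, 0.0536, 0.2015]
force: [-0.6, -2.3, 3.9]
tool_pos: [0.6591, 0.0561, 0.2007]
force: [0.2, 0.1, -0.9]
tool_pos: [0.6588, 0.0575, 0.2002]
force: [0.1, 0.6, -1.1]
tool_pos: [0.659, 0.0579, 0.2006]
force: [-0.5, -0.4, -0.4]
```

Contact has gone, so the notch is found. Lowering into it.

```bash
python3 -m handwheel '0 0.0005 0.001 0 0.004;0 0.0005 0.002 0 0.004;0 0.0005 0.003 0 0.004;0 0.0005 0.003 0 0.004' | grep -E 'pos|^force'
python3 -m handwheel '0 0 0.001 0 0.004;0 0 0.002 0 0.004;0 0 0.002 0 0.004' | grep -E 'pos|^force'
python3 -m handwheel '0 0 0.0007 0 0.004;0 0 0.0007 0 0.004' | grep -E 'pos|^force'
python3 -m handwheel '0 0 0.0007 0 0.004;0 0 0.0007 0 0.004' | grep -E 'pos|^force'
```

```text
tool_pos: [0.659, 0.0565, 0.1977]
force: [0.1, -1.2, -0.6]
tool_pos: [0.659, 0.0566, 0.1958]
force: [-0.0, 0.0, -0.8]
tool_pos: [0.6591, 0.0565, 0.1953]
force: [-0.4, 0.4, -0.9]
tool_pos: [0.6593, 0.0566, 0.1949]
force: [0.3, 0.9, -0.2]
```

```bash
python3 -m handwheel '0 0 0.0007 0 0.004;0 0 0.0007 0 0.004;0 0 0.0007 0 0.004' | grep -E 'pos|^force'
python3 -m handwheel '0 0 -0.0003 0 0.008;0 0 -0.0003 0 0.01;0 0 -0.0003 0 0.011;0 0 -0.0003 0 0.012;0 0 -0.0003 0 0.014;0 0 -0.0003 0 0.018;0 0 -0.0003 0 0.03;0 0 -0.0003 0 0.03'
```

```text
tool_pos: [0.6593, 0.0566, 0.1948]
force: [-1.6, 0.2, 4.6]
time_s: 17.3
tool_pos: [0.6591, 0.0566, 0.1941]
tool_rot: [180.0, 0.0, -8.7]
force: [0.1, 0.3, 0.0]
grip_width: 0.0244
grasp_force: 0.0
```

The hook dropped exactly 7 mm, to z 0.1948, and is seated. I release and retreat straight up.

```bash
python3 -m handwheel '0 0 -0.003 0 0.03;0 0 -0.01 0 0.03;0 0 -0.02 0 0.03;0 0 -0.035 0 0.03;0 0 -0.055 0 0.03;0 0 -0.08 0 0.02;0 0 -0.1 0 0.01;0 0 -0.1 0 0.005' | grep -E 'time|pos|force'
python3 -c "
from h import *
o=env.get_obs();p=o['tool_pos'];print(o['qpos'].round(0),p,o['tool_rot'],totool(np.array([.478,.224,.2])-p))"
```

```text
time_s: 17.97
tool_pos: [0.6613, 0.0574, 0.301]
force: [0.3, -0.5, 0.7]
grasp_force: 0.0
[  17.   22.  -34.   71.   12.   90. -114.] [0.6612926  0.05740907 0.30097164] [-179.8596303    -0.51692436   -8.7080229 ] [-0.20730402 -0.13667701  0.09944054]
```

```bash
python3 -m handwheel '-0.033 -0.022 0 7 0.005;-0.066 -0.044 0 14 0.005;-0.099 -0.066 0 21 0.005' | grep -E 'time|pos|rot'
python3 -c "
from h import *
o=env.get_obs();p=o['tool_pos'];print(o['qpos'].round(0),p,o['tool_rot'],totool(np.array([.478,.224,.17])-p))"
```

```text
time_s: 18.22
tool_pos: [0.5704, 0.1375, 0.2944]
tool_rot: [-180.0, 0.0, -30.1]
[  13.   12.  -35.   83.    7.   87. -141.] [0.57037092 0.13750591 0.29437953] [-1.79958217e+02  3.17206012e-02 -3.01332755e+01] [-0.1232402  -0.02834311  0.12446848]
```

```bash
python3 -m handwheel '-0.03 -0.007 0 -7 0.005;-0.06 -0.014 0 -14 0.005;-0.09 -0.021 0.02 -21 0.005;-0.123 -0.028 0.04 -28 0.005;-0.123 -0.028 0.06 -35 0.005;-0.123 -0.028 0.08 -42 0.005;-0.123 -0.028 0.1 -49 0.005;-0.123 -0.028 0.124 -56 0.005' | grep -E 'time|pos|rot'
python3 -m handwheel '0 0 0 -7 0.002;0 0 0 -14 0.002;0 0 0 -21 0.002;0 0 0 -28 0.002;0 0 0 -35 0.002;0 0 0 -42 0.002;0 0 0 -49 0.002;0 0 0 -56 0.002' | grep -E 'time|pos|rot'
python3 -m handwheel '0 0 0 -5.5 0.002;0 0 0 -5.5 0.002;0 0 0 -5.5 0.002' | grep -E 'time|pos|rot'
python3 -c "
from h import *
o=env.get_obs();p=o['tool_pos'];print(o['qpos'].round(0),p,o['tool_rot'],o['grip_width'],totool(np.array([.478,.224,.13])-p))"
```

```text
time_s: 18.88
tool_pos: [0.4788, 0.2226, 0.1708]
tool_rot: [179.9, -0.1, 26.7]
time_s: 19.55
tool_pos: [0.4784, 0.2222, 0.1708]
tool_rot: [180.0, 0.0, 82.7]
time_s: 19.8
tool_pos: [0.4784, 0.2222, 0.1706]
tool_rot: [180.0, 0.0, 87.6]
[ 17.   8. -48. 102.   7.  73. -35.] [0.47840222 0.22215287 0.17064302] [1.79972652e+02 1.76972607e-03 8.76423615e+01] 0.001856232680911203 [ 0.00183027 -0.00049727  0.04064273]
```

Now a light touch on the bail's top (z = 0.108) with closed fingers to calibrate the fingertip height, stopping at the first force.

```bash
cat > chk.sh <<'E'
# prints pos/force; fails if |Fz|>2.5
awk '/pos|^force/{print} /^force/{gsub(/[\[\],]/,""); if($4>2.5||$4<-2.5) bad=1} END{exit bad}'
E
chmod +x chk.sh
python3 -m handwheel '0 0 0.02 0 0.002;0 0 0.04 0 0.002;0 0 0.04 0 0.002' | ./chk.sh &&
python3 -m handwheel '0 0 0.003 0 0.002;0 0 0.006 0 0.002' | ./chk.sh &&
python3 -m handwheel '0 0 0.003 0 0.002;0 0 0.006 0 0.002' | ./chk.sh &&
python3 -m handwheel '0 0 0.003 0 0.002;0 0 0.006 0 0.002' | ./chk.sh &&
python3 -m handwheel '0 0 0.002 0 0.002;0 0 0.004 0 0.002' | ./chk.sh &&
python3 -m handwheel '0 0 0.002 0 0.002;0 0 0.003 0 0.002' | ./chk.sh &&
python3 -m handwheel '0 0 0.002 0 0.002;0 0 0.003 0 0.002' | ./chk.sh &&
python3 -m handwheel '0 0 0.002 0 0.002;0 0 0.003 0 0.002' | ./chk.sh &&
python3 -m handwheel '0 0 0.002 0 0.002;0 0 0.003 0 0.002' | ./chk.sh &&
python3 -m handwheel '0 0 0.002 0 0.002;0 0 0.003 0 0.002' | ./chk.sh
```

```text
tool_pos: [0.4761, 0.2207, 0.1272]
force: [-0.6, -0.1, 0.1]
tool_pos: [0.4789, 0.2225, 0.1252]
force: [1.2, -0.7, -0.4]
tool_pos: [0.479, 0.2224, 0.119]
force: [-0.2, 0.7, -0.6]
tool_pos: [0.4785, 0.2222, 0.1124]
force: [-0.4, 0.3, -0.4]
tool_pos: [0.4783, 0.222, 0.1081]
force: [-0.3, 0.3, -1.2]
tool_pos: [0.4782, 0.222, 0.105]
force: [0.1, -0.2, -0.1]
tool_pos: [0.4783, 0.222, 0.1021]
force: [0.5, -0.1, 0.6]
tool_pos: [0.4782, 0.222, 0.099]
force: [0.5, 0.7, 0.1]
tool_pos: [0.4782, 0.222, 0.0961]
force: [0.4, 0.3, -0.2]
tool_pos: [0.4782, 0.222, 0.093]
force: [-0.6, -0.5, -0.2]
```

```bash
python3 -m handwheel '0 0 0.002 0 0.002;0 0 0.003 0 0.002' | ./chk.sh &&
python3 -m handwheel '0 0 0.002 0 0.002;0 0 0.003 0 0.002' | ./chk.sh &&
python3 -m handwheel '0 0 0.002 0 0.002;0 0 0.003 0 0.002' | ./chk.sh &&
python3 -m handwheel '0 0 0.002 0 0.002;0 0 0.003 0 0.002' | ./chk.sh &&
python3 -m handwheel '0 0 0.002 0 0.002;0 0 0.003 0 0.002' | ./chk.sh
python3 - <<'E'
from m import *
print(env.get_obs()["time_s"]); p,_=pose()
cv2.imwrite("pics/v10.png",np.hstack([crop(S["color"],200,140,100,112,400,450),crop(T["color"],170,190,100,112,400,450)]))
print(proj(S,p),proj(T,p))
E
```

```text
tool_pos: [0.4782, 0.222, 0.09]
force: [-1.0, -0.4, 0.1]
tool_pos: [0.4788, 0.2222, 0.0886]
force: [-3.3, -1.5, 14.6]
21.9833
[231.06487025 184.19275692] [199.14126112 226.54180931]
```

Contact came at TCP z 0.089, so the tips are at TCP z + 0.019. The picture was saved but not viewed. I back off at once, open, and grip the bail at about TCP z 0.0785.

```bash
python3 -m handwheel '0 0 -0.01 0 0.002;0 0 -0.012 0 0.01;0.003 0 -0.012 0 0.02;0.003 0 -0.012 0 0.03;0.003 0 -0.012 0 0.04;0.003 0 -0.012 0 0.045;0.003 0 -0.012 0 0.045;0.003 0 -0.012 0 0.045' | grep -E 'pos|force|width'
python3 -m handwheel '0 0 0.006 0 0.045;0 0 0.013 0 0.045;0 0 0.0205 0 0.045;0 0 0.0205 0 0.04;0 0 0.0205 0 0.03;0 0 0.0205 0 0.02;0 0 0.0205 0 0.015;0 0 0.0205 0 0.01' 5 | grep -E 'pos|force|width'
python3 -m handwheel '0 0 0 0 0.007;0 0 0 0 0.005;0 0 0 0 0.004;0 0 0 0 0.004;0 0 0 0 0.004;0 0 0 0 0.004' 5
```

```text
tool_pos: [0.4783, 0.2249, 0.099]
force: [-0.0, -0.8, -0.1]
grip_width: 0.0399
grasp_force: 0.0
tool_pos: [0.4787, 0.2252, 0.0791]
force: [0.2, -0.2, -1.4]
grip_width: 0.0207
grasp_force: 0.0
time_s: 23.82
tool_pos: [0.4785, 0.2252, 0.0789]
tool_rot: [180.0, -0.0, 87.8]
force: [0.6, 0.1, 0.8]
grip_width: 0.0077
grasp_force: 5.0
```

Gripped at 7.7 mm. Firm up and lift, then measure the hook's lean by differencing against the first images.

```bash
python3 -m handwheel '0 0 0 0 0.003;0 0 0 0 0.003;0 0 -0.004 0 0.003;0 0 -0.012 0 0.003;0 0 -0.027 0 0.003;0 0 -0.045 0 0.003;0 0 -0.06 0 0.003;0 0 -0.066 0 0.003' 45
python3 save.py lift
python3 - <<'E'
from m import *
p,_=pose();print(p)
for n,c,(u,v,w,h) in(("scene",S,(270,150,70,60)),("top",T,(235,135,60,60))):
    d=cv2.absdiff(cv2.imread(f"pics/{n}0.png"),cv2.imread(f"pics/{n}_lift.png")).max(2)[v:v+h,u:u+w]
    nn,l,st,ce=cv2.connectedComponentsWithStats((d>30).astype(np.uint8))
    for i in range(1,nn):
        if st[i,4]>8: print(n,st[i][:2]+[u,v],st[i][2:],(ce[i]+[u,v]).round(1))
th=np.radians(-8.65);ex=np.array([np.cos(th),np.sin(th),0])
ey=np.array([-ex[1],ex[0],0]);s=np.array([.6555,.0364,.188])+ey*.0205
for lean in(0,.07,.15):
  for n,c in(("S",S),("T",T)):
    print(lean,n,[proj(c,s+(ex*(x-lean*z)+np.array([0,0,z+lean*x]))/1e3).round(1).tolist() for x,z in((0,40),(0,22),(-50,-30),(-34,-55),(-34,-51))])
g=cv2.imread("pics/scene_lift.png").mean(2).astype(int)
print(288);[print(v,g[v,284:318]) for v in range(160,192)]
E
```

```text
time_s: 24.48
tool_pos: [0.4795, 0.2258, 0.1474]
tool_rot: [179.8, -0.1, 87.8]
force: [-0.8, 0.4, -1.8]
grip_width: 0.0064
grasp_force: 45.0
[0.47806793 0.22468828 0.1442802 ]
scene [294 165] [ 17  27 125] [303.9 176.2]
scene [270 196] [ 9 14 76] [272.8 204.4]
top [254 153] [ 7 17 62] [257.1 160.8]
top [272 168] [ 5  3 12] [273.8 169.2]
top [254 171] [ 4  7 19] [255.7 173.8]
top [265 172] [11 15 45] [269.2 178. ]
0 S [[306.8, 166.3], [306.5, 170.5], [290.7, 186.5], [295.3, 190.6], [295.3, 189.7]]
0 T [[256.9, 153.1], [257.1, 155.3], [254.4, 178.2], [255.7, 175.2], [255.6, 174.8]]
0.07 S [[305.9, 166.5], [306.0, 170.6], [291.3, 187.1], [296.4, 190.8], [296.4, 190.0]]
0.07 T [[256.7, 154.1], [257.0, 155.9], [254.5, 177.8], [255.9, 174.1], [255.9, 173.8]]
0.15 S [[304.9, 166.8], [305.5, 170.8], [292.0, 187.8], [297.7, 191.0], [297.6, 190.2]]
0.15 T [[256.5, 155.3], [256.9, 156.5], [254.7, 177.4], [256.2, 172.9], [256.2, 172.7]]
288
160 [135 126 101  72  48  41  47  83 116 132 130 121 112 129 166 188 176 149
 134 129 130 131 131 128 130 130 132 134 133 144 165 169 157 144]
161 [113 102  
[... 3718 characters left out ...]
61 161 168 170 163 155 144 121  97  90 100 112 129 135 124 121
 150 188 207 210 212 211 209 195 168 132 120 149 192 216 217 212]
188 [178 176 174 176 177 177 174 166 152 126 104 105 125 143 154 149 133 122
 142 178 200 211 213 213 212 207 192 155 122 126 170 208 217 212]
189 [177 176 176 175 178 177 178 174 160 136 117 128 148 161 161 152 129 110
 126 163 193 206 212 213 213 211 201 176 135 116 146 191 213 212]
190 [175 176 176 173 176 178 178 177 171 149 132 135 150 158 149 132 109  97
 117 154 181 196 208 211 211 212 207 193 155 123 124 159 199 210]
191 [176 179 175 174 173 176 176 178 175 165 151 142 143 145 134 113  95 103
 128 155 173 186 202 212 211 212 212 201 177 140 116 128 173 206]
```

The tab edge shows a lean of about 0.12 rad, so the curl's rest point is near rail x ≈ -30 mm. I move in front of it first, going sideways and then forward.

```bash
python3 -m handwheel '-0.015 0 0 0 0.003;-0.035 0.005 0 1 0.003;-0.055 0.015 0 2 0.003;-0.075 0.03 0 3 0.003;-0.09 0.048 0 4 0.003;-0.0975 0.066 0 5 0.003;-0.0975 0.078 0 6.4 0.003;-0.0975 0.0834 0 6.4 0.003' | grep -E 'time|pos|rot|width'
python3 -m handwheel '0 0 0 0 0.003;0 0 0 0 0.003;0 0 0 0 0.003' | grep -E 'pos|rot|^force'
python3 save.py pre2
python3 - <<'E'
from m import *
print("bin walls mid",plane(T,219.6,231.1,.05))
th=np.radians(-8.65);ex=np.array([np.cos(th),np.sin(th)]);ey=np.array([-ex[1],ex[0]])
p,_=pose();d=p[:2]-[.6555,.0364];print("rail",d@ex,d@ey,p[2])
E
python3 - <<'E'
from h import *
s=cv2.imread("pics/scene_pre2.png");t=cv2.imread("pics/top_pre2.png")
cv2.imwrite("pics/v11.png",np.hstack([crop(s,240,140,90,101,400,450),crop(t,210,145,90,101,400,450)]))
E
```

```text
time_s: 25.35
tool_pos: [0.5598, 0.1221, 0.1435]
tool_rot: [-179.9, -0.0, 81.1]
grip_width: 0.0065
tool_pos: [0.5571, 0.1252, 0.1444]
tool_rot: [-179.9, 0.0, 81.5]
force: [0.0, -0.7, -1.1]
bin walls mid [0.47187748 0.16749915 0.05      ]
rail -0.11008323483561908 0.07258244712763841 0.1449962940282423
```

View pics/v11.png

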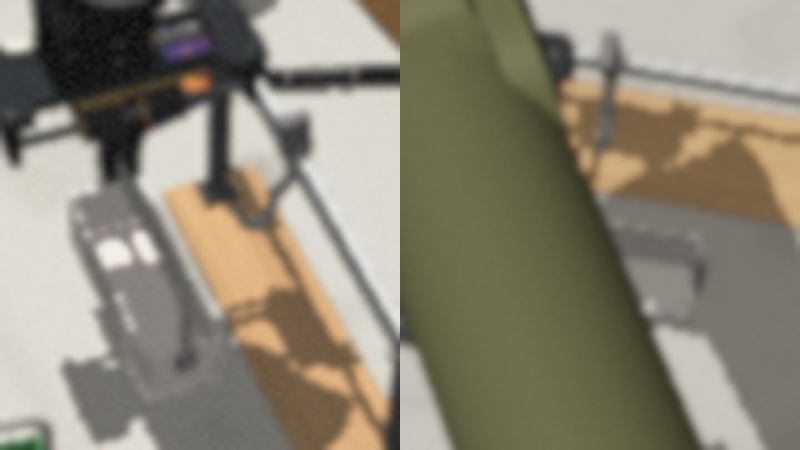

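The scene crop shows the bin held level, with the bail's near leg at about (281,201)–(282,221). The hook sits on the bar with its curl near (298,189). I'll check the near leg against the prediction while moving in.

```bash
python3 - <<'E'
from m import *
th=np.radians(-8.65);ex=np.array([np.cos(th),np.sin(th),0]);ey=np.array([-ex[1],ex[0],0])
o=np.array([.6555,.0364,0])
for e in(-.006,0,.006):
    print(e,[proj(S,o+ex*-.110+ey*(.0205-.0815+e)+[0,0,z]).round(1).tolist() for z in(.160,.115)])
g=S["color"].mean(2).astype(int)
for v in range(194,228,2): print(v,g[v,272:294])
E
python3 -m handwheel '0 0.012 0 0 0.003;0 0.026 0 0 0.003;0 0.04 0 0 0.003;0 0.054 0 0 0.003;0 0.066 0 0 0.003;0 0.075 0 0 0.003;0 0.08 0 0 0.003;0 0.08 0 0 0.003' | grep -E 'time|pos|rot|^force'
python3 -m handwheel '0 0 0 0 0.003;0 0 0 0 0.003;0 0 0 0 0.003' | grep -E 'pos|rot|^force'
```

```text
-0.006 [[282.8, 212.1], [282.7, 221.7]]
0 [[282.1, 210.6], [282.0, 220.2]]
0.006 [[281.3, 209.2], [281.2, 218.8]]
194 [235 224 180 123  96 101 130 164 180 176 166 168 171 178 183 181 178 178
 180 182 181 182]
196 [226 233 224 178 122  95 102 130 164 180 168 161 167 171 175 180 181 181
 181 182 182 183]
198 [172 195 206 180 132 102  91 103 132 163 178 168 158 167 172 175 179 182
 181 181 181 181]
200 [130 131 137 131 120 107  94  93 102 130 162 177 167 157 164 171 173 179
 179 182 180 181]
202 [129 130 129 129 128 121 107  94  95 105 131 163 178 167 158 163 172 173
 178 180 179 180]
204 [129 129 130 131 129 128 121 106  99  96 101 131 163 178 167 157 162 170
 173 179 180 178]
206 [130 129 129 128 131 129 125 114 103  93  93 106 133 166 181 172 162 165
 170 173 176 176]
208 [130 129 131 130 128 132 129 125 111  98  95  97 110 134 167 189 185 173
 160 154 143 137]
210 [128 129 130 131 128 130 128 127 112  99  92  98 101 108 133 163 179 169
 139 122 127 130]
212 [131 130 129 130 130 131 131 125 114  99  92  97 101 104 105 112 119 115
 110 109 109 113]
214 [130 128 130 128 132 130 131 123 114  96  95 107 109 106 102 105 112 115
 104 106 116 145]
216 [127 130 130 129 131 130 130 126 112  99  95 110 120 127 122 121 123 119
 114 121 140 142]
218 [138 139 131 130 126 125 131 125 107  94  88  97 108 119 121 120 122 121
 117 112 111 108]
220 [107 112 118 126 125 123 118 102  85  81  81  81  96 111 120 119 122 122
 118 112 108 108]
222 [105 109 116 121 122 122 114 100  84  82  90  96 106 119 121 121 124 127
 118 114 112 109]
224 [104 108 119 120 117 121 121 116 116 114 117 120 119 121 120 119 122 124
 117 112 111 109]
226 [108 111 116 121 123 121 122 126 125 122 121 116 114 114 116 114 115 112
 111 109 109 110]
time_s: 26.57
tool_pos: [0.6377, 0.1122, 0.1446]
tool_rot: [-180.0, -0.0, 81.4]
force: [-0.2, 0.2, -1.2]
tool_pos: [0.6365, 0.1128, 0.145]
tool_rot: [-180.0, 0.0, 81.4]
force: [-0.2, 0.6, -1.8]
```

The leg agrees at u ≈ 282. Lowering into the curl.

```bash
python3 -m handwheel '0 0 0.004 0 0.003;0 0 0.008 0 0.003;0 0 0.012 0 0.003;0 0 0.016 0 0.003;0 0 0.02 0 0.003;0 0 0.02 0 0.003' | ./chk.sh &&
python3 -m handwheel '0 0 0.002 0 0.003;0 0 0.004 0 0.003;0 0 0.004 0 0.003' | ./chk.sh &&
python3 -m handwheel '0 0 0.002 0 0.003;0 0 0.003 0 0.003;0 0 0.003 0 0.003' | ./chk.sh
python3 -c "
from h import *
o=env.get_obs();print(o['force'],o['wrist_torque'],o['tool_pos'])"
```

```text
tool_pos: [0.6364, 0.1122, 0.1235]
force: [-0.1, -0.1, -1.6]
tool_pos: [0.637, 0.1124, 0.1204]
force: [0.2, -0.2, -1.2]
tool_pos: [0.637, 0.1124, 0.1176]
force: [0.6, -0.7, -1.2]
[ 0.55345714 -0.72503586 -1.1615153 ] [ 0.0475845  -0.08722712  0.01349981] [0.63698785 0.11239964 0.11757182]
```

```bash
cat > chk2.sh <<'E'
awk '/pos|^force/{print} /^force/{gsub(/[\[\],]/,""); if($4>0.4||$2>2||$2<-2) bad=1} END{exit bad}'
E
chmod +x chk2.sh
python3 -m handwheel '0 0 0.001 0 0.003;0 0 0.001 0 0.003;0 0 0.001 0 0.003' | ./chk2.sh &&
python3 -m handwheel '0 0 0.001 0 0.003;0 0 0.001 0 0.003;0 0 0.001 0 0.003' | ./chk2.sh &&
python3 -m handwheel '0 0 0.001 0 0.003;0 0 0.001 0 0.003;0 0 0.001 0 0.003' | ./chk2.sh &&
python3 -m handwheel '0 0 0.001 0 0.003;0 0 0.001 0 0.003;0 0 0.001 0 0.003' | ./chk2.sh &&
python3 -m handwheel '0 0 0.001 0 0.003;0 0 0.001 0 0.003;0 0 0.001 0 0.003' | ./chk2.sh &&
python3 -m handwheel '0 0 0.001 0 0.003;0 0 0.001 0 0.003;0 0 0.001 0 0.003' | ./chk2.sh
python3 -c "
from h import *
o=env.get_obs();print(o['time_s'],o['force'],o['wrist_torque'],o['tool_pos'])"
```

```text
tool_pos: [0.6371, 0.1125, 0.1168]
force: [0.1, -0.0, -0.8]
tool_pos: [0.6371, 0.1124, 0.1157]
force: [0.2, -0.4, -0.8]
tool_pos: [0.6371, 0.1124, 0.1147]
force: [0.4, -0.3, -1.7]
tool_pos: [0.6371, 0.1124, 0.1137]
force: [0.3, -0.6, -1.7]
tool_pos: [0.6372, 0.1125, 0.1129]
force: [0.5, -0.3, -0.8]
tool_pos: [0.6374, 0.1124, 0.1121]
force: [0.9, 0.0, 0.3]
29.3167 [0.86057608 0.04205758 0.27672858] [-0.09335001 -0.1584392   0.03397682] [0.63740851 0.11243064 0.11207428]
```

```bash
python3 -m handwheel '0 0.001 0 0 0.003;0 0.001 0 0 0.003;0 0.001 0 0 0.003' | grep -E 'pos|^force'
python3 -m handwheel '0 0 0.0007 0 0.003;0 0 0.0007 0 0.003;0 0 0.0007 0 0.003' | grep -E 'pos|^force'
python3 -c "
from h import *
o=env.get_obs();print(o['time_s'],o['force'],o['wrist_torque'],o['tool_pos'])"
```

```text
tool_pos: [0.6381, 0.1124, 0.1118]
force: [-0.2, -0.1, 0.3]
tool_pos: [0.6382, 0.1123, 0.1113]
force: [-0.7, 0.0, 0.9]
29.8167 [-0.72712663  0.04870679  0.93315665] [-0.03399332 -0.0287092   0.00865787] [0.63820621 0.11234785 0.1112641 ]
```

The bin's weight is now carried, and the sideways force changes sign within 1 mm, so the bail lies at the bottom of the curl. Releasing slowly.

```bash
python3 -m handwheel '0 -0.0005 -0.0003 0 0.006;0 -0.0005 -0.0003 0 0.007;0 -0.0005 -0.0003 0 0.008;0 -0.0005 -0.0003 0 0.009;0 -0.0005 -0.0003 0 0.01;0 -0.0005 -0.0003 0 0.012;0 -0.0005 -0.0003 0 0.014;0 -0.0005 -0.0003 0 0.016' 5
python3 -m handwheel '0 0 0 0 0.018;0 0 0 0 0.022;0 0 0 0 0.026;0 0 0 0 0.03;0 0 0 0 0.03' | grep -E 'time|pos|force|width'
python3 save.py rel
```

```text
time_s: 30.48
tool_pos: [0.6376, 0.1124, 0.1114]
tool_rot: [-180.0, 0.0, 81.4]
force: [-1.2, -0.7, 0.8]
grip_width: 0.0144
grasp_force: 0.0
time_s: 30.9
tool_pos: [0.6344, 0.1127, 0.1114]
force: [-10.4, -0.6, 5.7]
grip_width: 0.0239
grasp_force: 5.5
```

The finger's back met the bar as it opened. Narrowing at once.

```bash
python3 -m handwheel '0 0 0 0 0.02;0 0 0 0 0.016;0 0 0 0 0.016;0 0 0 0 0.016' | grep -E 'time|pos|force|width'
python3 -c "
from h import *
o=env.get_obs();print(o['time_s'],o['force'],o['wrist_torque'],o['tool_pos'],o['grip_width'])"
```

```text
time_s: 31.33
tool_pos: [0.6379, 0.1123, 0.1114]
force: [-0.1, 0.2, 0.3]
grip_width: 0.0169
grasp_force: 0.0
31.3333 [-0.12983883  0.23239403  0.30517135] [-0.01311475 -0.04664976 -0.01144982] [0.6379292  0.11232664 0.11144177] 0.01694676826386826
```

```bash
python3 -m handwheel '0 0 -0.001 0 0.016;0 0 -0.003 0 0.016;0 0 -0.006 0 0.016;0 0 -0.009 0 0.016' | grep -E 'time|pos|force|width'
python3 -m handwheel '0 0 -0.004 0 0.016;0 0 -0.01 0 0.016;0 0 -0.02 0 0.016;0 0 -0.04 0 0.016;0 0 -0.07 0 0.016;0 0 -0.1 0 0.016;0 0 -0.12 0 0.016;0 0 -0.12 0 0.016' | grep -E 'time|pos|force|width'
python3 save.py up
python3 - <<'E'
from m import *
th=np.radians(-8.65);ex=np.array([np.cos(th),np.sin(th),0]);ey=np.array([-ex[1],ex[0],0]);o=np.array([.6555,.0364,0])
for y in(-.0815,0,.0815): print(y,[proj(c,o+ex*-.029+ey*(.0205+y)+[0,0,z]).round(1).tolist() for c in(S,T) for z in(.136,.083)])
d=cv2.absdiff(cv2.imread("pics/scene_up.png"),cv2.imread("pics/scene_rel.png")).max(2)
print(np.argwhere(d[180:260,280:340]>30).shape)
E
```

```text
time_s: 31.67
tool_pos: [0.6378, 0.1124, 0.1207]
force: [0.2, 0.4, 0.2]
grip_width: 0.0162
grasp_force: 0.0
time_s: 32.33
tool_pos: [0.6401, 0.1137, 0.2472]
force: [1.1, -0.3, 0.5]
grip_width: 0.0157
grasp_force: 0.0
-0.0815 [[307.1, 208.4], [306.3, 219.4], [284.1, 178.1], [283.3, 182.8]]
0 [[296.8, 189.5], [296.3, 200.7], [256.0, 173.2], [256.5, 178.1]]
0.0815 [[287.1, 171.8], [286.9, 183.1], [227.9, 168.3], [229.7, 173.4]]
(1101, 2)
```

```bash
python3 -m handwheel '0 0 -0.03 0 0.016;0 0 -0.06 0 0.016;0.01 -0.03 -0.06 0 0.016;0.03 -0.06 -0.06 0 0.016;0.05 -0.09 -0.06 0 0.016;0.08 -0.12 -0.06 0 0.016;0.11 -0.14 -0.06 0 0.016;0.14 -0.16 -0.06 0 0.016' | grep -E 'time|pos'
python3 save.py f1
python3 -m handwheel '0 0 0 0 0.016;0 0 0 0 0.016;0 0 0 0 0.016;0 0 0 0 0.016;0 0 0 0 0.016;0 0 0 0 0.016' | grep -E 'time|pos'
python3 save.py f2
python3 - <<'E'
from m import *
I=lambda n,k:cv2.imread(f"pics/{n}{k}.png")
for n,(u,v,w,h) in(("scene",(270,160,65,90)),("top",(215,145,85,60))):
    dd=cv2.absdiff(I(n,"_f1"),I(n,"_f2")).max(2)[v:v+h,u:u+w]; print(n,"moving px",(dd>25).sum())
th=np.radians(-8.65);ex=np.array([np.cos(th),np.sin(th),0]);ey=np.array([-ex[1],ex[0],0]);o=np.array([.6555,.0364,.136])+ex*-.029+ey*.0205
for c,n in((S,"S"),(T,"T")):
  for tilt in(-.05,0,.05):
    R=lambda y,z:o+ey*(y-tilt*z)+np.array([0,0,z+tilt*y])
    print(n,tilt,"bail ends",[proj(c,R(y,0)).round(1).tolist() for y in(-.078,.078)],"front rim corners",[proj(c,R(y,-.054)-ex*.028).round(1).tolist() for y in(-.08,.08)],"bottom",[proj(c,R(y,-.104)-ex*.028).round(1).tolist() for y in(-.08,.08)])
gs=I("scene","_f2").mean(2).astype(int);b=I("scene","0").mean(2).astype(int)
for v in range(166,246,2): print(v,' '.join(f"{x:3d}" for x in gs[v,266:326:2]))
E
```

```text
time_s: 33.2
tool_pos: [0.4985, 0.2755, 0.2994]
time_s: 33.8
tool_pos: [0.5008, 0.2739, 0.3002]
scene moving px 82
top moving px 243
S -0.05 bail ends [[306.7, 206.7], [287.5, 173.4]] front rim corners [[298.1, 221.6], [279.4, 187.3]] bottom [[297.9, 232.1], [279.6, 197.9]]
S 0 bail ends [[306.7, 207.5], [287.5, 172.6]] front rim corners [[297.7, 221.8], [279.1, 185.9]] bottom [[297.2, 231.6], [279.0, 196.0]]
S 0.05 bail ends [[306.6, 208.4], [287.6, 171.7]] front rim corners [[297.4, 221.9], [278.8, 184.5]] bottom [[296.6, 231.2], [278.4, 194.1]]
T -0.05 bail ends [[282.9, 177.6], [229.2, 168.9]] front rim corners [[282.2, 191.6], [229.4, 183.0]] bottom [[282.4, 195.4], [231.8, 187.1]]
T 0 bail ends [[282.9, 177.9], [229.1, 168.5]] front rim corners [[281.2, 191.8], [228.4, 182.5]] bottom [[280.7, 195.4], [230.0, 186.5]]
T 0.05 bail ends [[282.8, 178.3], [228.9, 168.1]] front rim corners [[280.3, 191.9], [227.4, 182.0]] bottom [[279.0, 195.4], [228.2, 185.9]]
166 187 146 122 112  98  95 110 163 192 205 150  55  54 169 207 202 163 113 154 151 131 120 180 207 205 203 206 202 204 202
1
[... 4134 characters left out ...]
 201 199 200 204 205 194 128 100  87  87  86  85  89  88 128 156 167 166 138 105
236 105 102 101 103 107 116 164 197 205 200 199 198 198 203 203 205 164 108  95  98 116 128 122 102 139 167 167 167 162 124
238 104 104 104 102 112 171 205 208 208 204 202 200 199 199 203 205 202 159 119 132 159 164 162 156 154 166 164 167 166 150
240 102 104 105 106 145 203 210 207 208 205 205 202 204 206 206 205 207 204 188 183 160 171 164 167 169 168 166 163 166 160
242 103 105 102 125 191 207 208 211 206 207 205 205 207 208 208 206 205 207 204 202 160 160 169 163 171 170 169 164 165 157
244 103 103 104 145 202 209 208 210 208 209 206 207 208 207 209 208 207 204 202 198 176 154 169 164 168 169 169 166 162 154
```

```bash
for i in 1 2; do python3 -m handwheel '0 0 0 0 0.016;0 0 0 0 0.016;0 0 0 0 0.016;0 0 0 0 0.016;0 0 0 0 0.016;0 0 0 0 0.016;0 0 0 0 0.016;0 0 0 0 0.016' | grep time; done
python3 save.py f3
python3 -m handwheel '0 0 0 0 0.016;0 0 0 0 0.016;0 0 0 0 0.016;0 0 0 0 0.016' | grep -E 'time|^force'
python3 save.py f4
python3 - <<'E'
import cv2,numpy as np
I=lambda n,k:cv2.imread(f"pics/{n}{k}.png")
for n,(u,v,w,h) in(("scene",(270,160,65,90)),("top",(215,145,85,60))):
    for a,b in(("_f2","_f3"),("_f3","_f4")):
        dd=cv2.absdiff(I(n,a),I(n,b)).max(2)[v:v+h,u:u+w]; print(n,a,b,(dd>25).sum(),dd.max(),(np.argwhere(dd>25).mean(0)[::-1]+[u,v]).round() if (dd>25).any() else "")
gs=I("scene","_f4").mean(2).astype(int)
for v in range(168,184): print(v,gs[v,280:300])
print()
for v in range(202,224,1): print(v,gs[v,298:314])
t=I("top","_f4").mean(2).astype(int);print()
for v in range(166,200,2): print(v,t[v,222:246:2],t[v,270:292:2])
E
```

```text
time_s: 34.67
time_s: 35.33
time_s: 35.77
force: [0.3, 1.2, 0.0]
scene _f2 _f3 3 33 [274. 234.]
scene _f3 _f4 0 17 
top _f2 _f3 0 16 
top _f3 _f4 0 13 
168 [202 206 206 205 205 191 151  92  53  39  54 107 167 199 206 203 205 205
 195 171]
169 [205 205 206 206 206 193 150  94  56  41  50 108 167 199 203 205 205 206
 202 185]
170 [207 206 206 207 206 193 153 109  74  55  56 111 168 197 203 206 204 205
 205 195]
171 [205 206 205 207 205 193 162 133 110  83  71 111 169 197 204 204 206 205
 203 202]
172 [206 205 208 206 205 185 155 142 137 115  90 116 171 197 201 203 202 202
 201 202]
173 [207 206 207 207 200 175 139 132 143 138 111 122 167 197 201 201 198 197
 198 200]
174 [208 207 208 207 197 169 125 115 132 143 128 132 170 190 197 195 192 193
 193 194]
175 [208 207 205 207 197 170 122  97 114 138 142 141 168 186 189 189 185 182
 184 187]
176 [207 206 208 209 198 168 125  89  95 126 144 149 161 175 178 180 177 179
 176 181]
177 [206 208 207 207 198 168 124  88  78 105 137 150 152 153 159 165 173 170
 174 178]
178 [208 207 205 205 198 168 126  89  66  85 122 148 150 137 134 147 157 165
 
[... 2985 characters left out ...]

186 [109 109 109 107 104 110 117 113 113 120 131 160] [224 224 224 224 224 201 109  98 101 111 129]
188 [107 108 108 106 108 109 114 124 111 107 104 105] [220 223 223 223 224 202 106  95 114 154 162]
190 [118 113 113 111 110 111 115 118 136 150 117 112] [187 197 198 209 216 180 103  99 134 169 170]
192 [169 161 160 158 137 120 122 128 141 160 122 118] [122 122 130 149 156 126 100 103 146 164 168]
194 [191 193 193 192 183 141 144 156 121 121 119 116] [137 134 136 128 122 118 113 121 153 169 169]
196 [194 194 193 191 180 129 126 127 119 118 117 116] [190 190 189 173 164 145 145 172 192 195 192]
198 [192 187 173 154 137 118 117 119 118 118 117 118] [199 199 198 198 197 192 192 198 199 198 196]
```

The bin hangs still, with no pixel change between frames. The bail ends lie at scene (287.5,172.8) and (307,207.5), against predictions for level of (287.5,172.6) and (306.7,207.5). Handing in.

```bash
python3 -c "
from cell import env
print(env.sign_off())"
```

```text
the job is handed in; nothing more can be done
None
```

I handed the job in at about 36 s: the hook is seated in the notch, and the bin hangs from the curl by its bail, level and still in the last camera frames; while letting go of the bail, a finger briefly pressed the bar with about 10 N, and earlier the closed fingers touched the bail top with about 15 N.

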